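Slide a tapered display base home in its gluing cradle

ROBOT

A 6-joint arm with a two-finger parallel gripper is mounted at the origin on the work surface. World frame = base frame: x ahead of the robot, y to its left, z up, the work surface at z = 0. Lengths are in m, angles in degrees, forces in N, time in s.
With the tool pointing down it reaches from about 0.4 to 0.825 m from the base axis. Payload 7 kg.
Tool frame: the origin (TCP) lies midway between the tips of the shut fingers; the grasp point (between the pads) lies 19 mm behind it; z points along the fingers, y is the line along which they close (so a half turn about z gives the same grasp; the last joint's range is limited). The gripper opens to 88 mm and grips with 3 to 60 N. Pads are 19 mm wide; open, the fingers measure 130 mm over their backs; the gripper's body (78 mm by 193 mm) begins 47 mm behind the grasp point.
Start: joints at [-48.638, 20.546, 0.682, 0, -70.136, -16.507], TCP at [0.284, -0.612, 0.227] pointing down, gripper open.
Joint ranges: [-176.03, 176.03], [-82.01, 121.73], [-58.28, 71.71], [-173.87, 95.51], [-174.79, -0.11], [-173.66, 173.66]. Speed limits (degrees/s): [136.94, 136.94, 172.46, 180, 180, 180].

INTERFACE

Orientations are given as [roll, pitch, yaw] about the fixed x, y, z axes, in that order (R = Rz(yaw) Ry(pitch) Rx(roll)).
In Python, from plant import ctrl gives the robot as it stands.
- The arm moves only by the tool step_arm, never from a script. Its argument "rows" is a list of rows, each a list of 3 entries, a list of its own where there are three numbers: the closure, from 0 (fully open) to 1 (shut), then the shift along the world's x, y, z in mm, then the turn, a rotation vector about the world's x, y, z in rad. A call has exactly 5 rows; each row is the pose to reach, as a shift and turn from the pose commanded when the call began; what a row does not reach only later rows make up. A row lasts 1/12 s, in which the tool goes at most 41.7 mm and 7.16 degrees, less where a joint would pass 70% of its speed; a pose out of reach is approached as far as the arm can. A call with a gripper value outside its range is refused whole. The fingers move at their own pace and stop on an object; the grip force is fixed at half the most. Time passes only in rows, so rows that repeat a pose let the fingers close, or fill a call up. It gives the time, the measured TCP pose, the force, the opening and the grip force at its end, in the units of the state.
- ctrl.get_obs(): the state, without advancing time (a new reading comes with each control period).
- ctrl.snapshot(name): name is "scene" or "top" or "wrist"; returns the picture (400x640x3 uint8, red, green, blue); there is no depth.
- ctrl.camera_model(name): a dict with "intrinsics" (3x3 intrinsics, pixels), "R" (3x3) and "t" (3): a world point X has camera coordinates R X + t. Camera axes: x right, y down, z forward; pixel columns grow to the right and rows downward; lengths in m; the calibration is good to about 2 mm. A picture is of the moment at which its call begins: read the wrist's pose just before it. camera_model takes no time and is no camera call; for the wrist camera it gives the pose at the moment of the call.
- ctrl.close_job(): hands the job in; it is judged then, once.
The state is a dict: "clock": time; "joint_pos": joint angles; "qvel": joint speeds; "tau": joint torques, N m; "tool_pos": TCP position; "orientation": TCP orientation; "force": force on the tool from outside, world axes, zero at the start; "moment": the same for the moment, N m; "opening": finger opening in m; "gripper_force": force on a finger pad.
Only numpy, scipy, OpenCV 4.12 (cv2) and the standard library are available. Lean on these libraries where they do the work, as an engineer would, in place of code of your own. Each camera call takes 0.05 s, during which the arm holds its last target. There are 200 camera calls.

TASK

The burnisher has been left lying in the mouth of the tapered wooden gluing cradle: put it away so that it lies wholly inside the blue tool tray. Then, keeping the black display base flat on the glass the whole time and never lifting it, push it between the other things, narrow end first, all the way into the cradle so that its tapered sides settle it centred and tight between the cradle's sides. Leave the rotor, paint jar, caliper, canopy and the two sprue frames where they are.

Things in the scene. Friction and masses are not known exactly. Their poses are not given: they have to be found in the camera images.
- base: black plastic display base, loose, 0.2 to 0.4 kg, friction on the glass about 0.6: a slab 24 mm high, 100 mm long, trapezoid in plan, nose 88 mm wide, tail 140 mm, each side at 14.6 degrees to the centre line; sides upright to 18 mm, then a small step in. Too wide to grip. Origin: centre of the underside, midway along. x points to the nose (face 50 mm ahead), z up.
- base_tail (a point): middle of the base's flat, upright tail face (140 mm wide), 50 mm behind the base's origin, 12 mm above the glass; push here, straight at the nose. Axes as the base's.
- cradle: brown wooden gluing cradle fixed to the desk, walls 20 mm high, 18 mm thick, no floor (bare glass inside): two sides converging at 14.6 degrees each, a cross wall at the narrow end, open at the wide end. Origin: on the glass, just where the base's origin lies when home (axes then agree). x points from mouth inward, the way of the push. When home the base's tail stands 20 mm out of the mouth.
- cradle_mouth (a point): middle of the cradle's mouth, on the glass, 30 mm outward (-x) of the cradle's origin. The mouth is 130 mm wide between the inner faces; these are 57 mm - 0.26 x either side of the centre line (x from the cradle's origin), up to the cross wall's face at x = +55 mm, 5 mm beyond the nose of the seated base. Axes as the cradle's.
- burnisher: burnishing tool, loose, about 70 g, 125 mm long, starts lying in the cradle's mouth, steel tip inward. Orange handle 80 mm long, 16 mm wide, 13 mm high, lying flat; then brass ferrule and 6 mm steel rod. Origin: underside of the handle, midway along it (near the centre of mass). x points to the tip (85 mm ahead); the handle's end is 40 mm behind.
- burnisher_tip (a point): the very tip of the burnisher, on its axis, 6.5 mm above its underside
- burnisher_end (a point): the end of the burnisher's handle, on its axis, 6.5 mm above its underside
- tray: blue open tool tray fixed to the desk, 180 mm long (its x), 100 mm wide (its y), 22 mm high, walls and floor 5 mm thick. Origin: centre of its underside.
- rotor: silver diecast helicopter rotor, loose, lies flat: hub 24 mm across and 20 mm high with three blades reaching 48 mm from the centre, at 10 to 14 mm height. Origin: centre of the underside. Leave alone.
- jar: red paint jar with a white cap, loose, 44 mm across, 50 mm high. Origin: centre of the underside. Leave alone.
- caliper: brass sliding caliper with a thumbscrew, loose, flat: 170 mm long beam along its x, 14 mm wide, jaws reaching 44 mm to its -y near its -x end, at most 11 mm high. Origin: under the middle of the beam. Leave alone.
- canopy: clear plastic jet canopy with dark rim, loose, 130 mm long (its x), 46 mm wide, 32 mm high. Origin: centre of the underside. Leave alone.
- sprue1: green sprue frame with six wheels, loose, 110 mm (x) by 80 mm (y), 7 mm high. Origin: centre of the underside. Leave alone.
- sprue2: a second frame like sprue1. Leave alone.

How it is judged (in metres and radians):
On the way, in this order (a step that is already met when the one before it is completed fails the run):
1. the burnisher lies in the tray, let go (x of burnisher_tip in the frame of tray between -0.086 and 0.086 m and y of burnisher_tip in the frame of tray between -0.046 and 0.046 m and z of each of burnisher_tip, burnisher_end in the frame of tray below 0.022 m and x of burnisher_end in the frame of tray between -0.086 and 0.086 m and y of burnisher_end in the frame of tray between -0.046 and 0.046 m and contact force between the fingers and burnisher below 0.2 N and linear speed of burnisher below 0.02 m/s), for 0.2 s.
2. the base is home in the cradle, centred by its taper (x of base in the frame of cradle between -0.004 and 0.004 m and y of base in the frame of cradle between -0.003 and 0.003 m and angle between the x axis of base and the x axis of cradle, either way round below 0.035 rad and angle between base's own z axis and vertical below 0.03 rad), for 0.2 s.
At the end, for the whole second after the job is handed in: The base is at rest flat in the cradle, its origin within 4 mm along and 3 mm across of the cradle's origin and turned less than 0.035 rad from it; the burnisher is at rest in the tray, both its ends between the tray's walls and below its rim (all of step 2 and x of burnisher_tip in the frame of tray between -0.086 and 0.086 m and y of burnisher_tip in the frame of tray between -0.046 and 0.046 m and z of each of burnisher_tip, burnisher_end in the frame of tray below 0.022 m and x of burnisher_end in the frame of tray between -0.086 and 0.086 m and y of burnisher_end in the frame of tray between -0.046 and 0.046 m and linear speed of each of base, burnisher below 0.01 m/s); the robot touches nothing.
It fails at once if the base is lifted more than 8 mm or tipped (height (world z) of base above 0.008 m or angle between base's own z axis and vertical above 0.15 rad).
It fails at once if the rotor or jar is moved more than 20 mm (distance of any of rotor, jar from where it was at the start of the episode above 0.02 m).
It fails at once if the caliper or canopy is moved more than 20 mm (distance of any of caliper, canopy from where it was at the start of the episode above 0.02 m).
It fails at once if the sprue1 or sprue2 is moved more than 20 mm (distance of any of sprue1, sprue2 from where it was at the start of the episode above 0.02 m).
It also fails if it takes over 72 s, if anything falls off the work surface, if the arm or the gripper's body presses on something with over 40 N, if the wrist force passes 120 N, or if a joint passes its speed limit or range.

## Working session

There is one attempt and no reset: what is moved stays moved. The work goes in short steps, Python scripts to look and compute and a tool call to move; the robot and the scene stay as the last step left them, time stands still between calls to the robot, and variables do not carry over. Pictures are saved under pics/ and viewed, at most 10 in all, crops included, and the job is handed in when it is done.

Besides the shell and the picture viewer there is one more tool, called after "Emit:" as name(argument=value, ...) on one line, values as JSON. step_arm: Moves the arm, as the interface text tells. Its arguments: {"type":"object","properties":{"rows":{"type":"array"}},"required":["rows"]}

```bash
mkdir -p pics; ls
python3 - <<'E'
from plant import ctrl
import cv2
for n in ("top","scene"):
    im=ctrl.snapshot(n); cv2.imwrite(f"pics/{n}0.png",im[:,:,::-1])
    m=ctrl.camera_model(n); print(n,m)
print(ctrl.get_obs())
E
```

```text
pics
top {'intrinsics': array([[455.04031486,   0.        , 321.59153126],
       [  0.        , 455.04031486, 199.99849101],
       [  0.        ,   0.        ,   1.        ]]), 'R': array([[-0.01902999, -0.99977274,  0.00960898],
       [-0.99543962,  0.01804722, -0.09367107],
       [ 0.09347637, -0.01134772, -0.99555683]]), 't': array([0.00386785, 0.59145992, 1.09923846])}
scene {'intrinsics': array([[443.1455111 ,   0.        , 312.3900634 ],
       [  0.        , 443.1455111 , 201.20792725],
       [  0.        ,   0.        ,   1.        ]]), 'R': array([[ 8.41817103e-01,  5.39762875e-01,  5.69827534e-05],
       [ 3.30854638e-01, -5.15919267e-01, -7.90166134e-01],
       [-4.26472946e-01,  6.65194219e-01, -6.12892713e-01]]), 't': array([-0.46119489, -0.15336869,  1.5613794 ])}
{'clock': 0.1, 'joint_pos': array([-4.86388708e+01,  2.05862226e+01,  6.37645059e-01, -1.71087257e-02,
       -7.01353337e+01, -1.65080376e+01]), 'qvel': array([-0.06599189, -0.11109671,  0.1531347 , -0.00329615,  0.07329162,
       -0.00817373]), 'tau': array([-1.77980011e-03, -5.84163022e+01,  2.93750113e+01,  7.01537043e+00,
        1.02101124e-02, -2.93315554e-05]), 'tool_pos': array([ 0.28349194, -0.61209092,  0.22572039]), 'orientation': array([ 1.79914977e+02, -8.42430056e-03, -1.55152727e+02]), 'force': array([ 0.42183712, -0.20236081, -0.95422585]), 'moment': array([-0.00389212, -0.00990343,  0.00097963]), 'gripper_force': 0.0, 'opening': 0.08761436179615961}
```

View pics/top0.png

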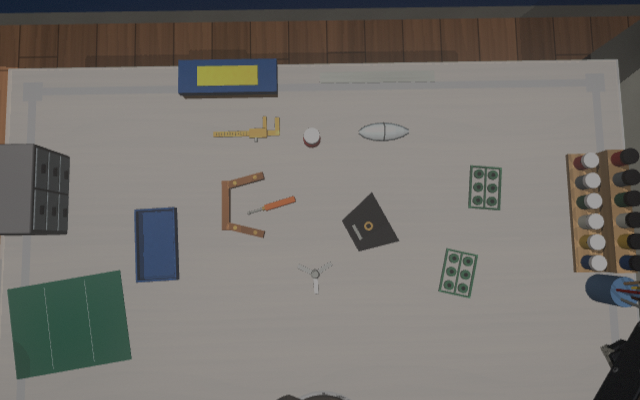

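View pics/scene0.png

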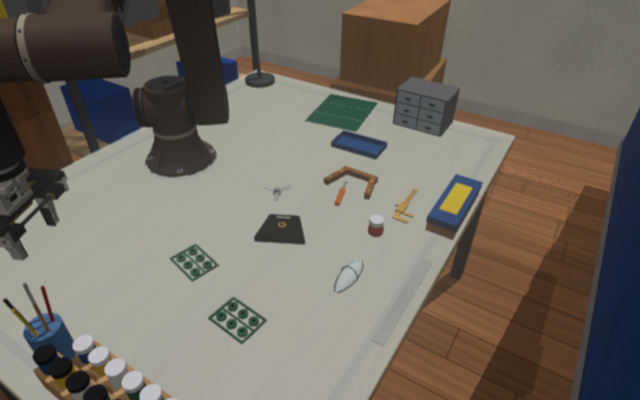

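Top view: the cradle (about 240,205) opens to the right, with the burnisher at (272,206) in its mouth. The base is at (370,223), nose to lower left, the tray at (157,245), the rotor at (315,275) and the jar at (312,136).

```bash
cat > h.py <<'E'
import cv2, numpy as np
from plant import ctrl
def ray(cam,uv,z):
    K,R,t=[np.asarray(cam[k]) for k in("intrinsics","R","t")]
    uv=np.atleast_2d(np.asarray(uv,float)); d=(np.linalg.inv(K)@np.c_[uv,np.ones(len(uv))].T).T@R
    c=-R.T@t; return c+d*((z-c[2])/d[:,2])[:,None]
def blob(im,lo,hi,roi,hsv=True,k=0):
    x0,y0,x1,y1=roi; a=cv2.cvtColor(im,cv2.COLOR_RGB2HSV) if hsv else im
    m=np.zeros(a.shape[:2],np.uint8); m[y0:y1,x0:x1]=cv2.inRange(a,np.array(lo),np.array(hi))[y0:y1,x0:x1]
    if k: m=cv2.morphologyEx(m,cv2.MORPH_CLOSE,np.ones((k,k)))
    cs=cv2.findContours(m,cv2.RETR_EXTERNAL,cv2.CHAIN_APPROX_NONE)[0]
    return sorted(cs,key=cv2.contourArea)[::-1]
def poly(c,eps=3): return cv2.approxPolyDP(c,eps,True)[:,0]
E
python3 - <<'E'
from h import *
np.set_printoptions(precision=4,suppress=True)
im=cv2.cvtColor(cv2.imread("pics/top0.png"),cv2.COLOR_BGR2RGB); cam=ctrl.camera_model("top")
for n,lo,hi,roi,z,k in [("base",(0,0,0),(180,255,75),(335,185,405,258),.02,3),("tray",(100,90,0),(130,255,255),(130,200,185,290),.022,3),
 ("cradle",(3,90,40),(20,255,150),(215,165,275,245),.02,3),("burn",(3,150,140),(20,255,255),(255,190,300,215),.01,0),("jarcap",(0,0,170),(180,40,255),(300,125,325,145),.05,0),("rotor",(0,0,0),(180,60,130),(295,255,340,300),.015,0)]:
    cs=blob(im,lo,hi,roi,True,k)
    for c in cs[:1]:
        p=poly(c); print(n,cv2.contourArea(c)); print(np.c_[p,ray(cam,p,z)[:,:2]])
        r=cv2.minAreaRect(c); print(" rect",r, ray(cam,r[0],z)[0,:2])
a=im[160:300,205:410]; cv2.imwrite("pics/crop0.png",cv2.resize(a[:,:,::-1],None,fx=3.9,fy=3.9,interpolation=cv2.INTER_CUBIC))
E
```

```text
base 1684.5
[[371.     193.       0.6075  -0.1311]
 [343.     220.       0.5413  -0.0594]
 [359.     250.       0.4664  -0.0972]
 [398.     240.       0.4892  -0.1946]]
 rect ((367.6886901855469, 225.83963012695312), (54.197750091552734, 39.822715759277344), 60.945396423339844) [ 0.5256 -0.1204]
tray 2751.0
[[173.     208.       0.5787   0.3613]
 [135.     210.       0.5755   0.4549]
 [137.     281.       0.4017   0.4467]
 [175.     279.       0.4047   0.3544]]
 rect ((154.76412963867188, 244.42453002929688), (72.39312744140625, 39.94448471069336), 88.09085083007812) [0.4897 0.4049]
cradle 668.0
[[262.     173.       0.6628   0.1407]
 [222.     181.       0.6443   0.2407]
 [222.     229.       0.5246   0.2405]
 [262.     236.       0.5054   0.1418]
 [263.     231.       0.5177   0.1392]
 [228.     221.       0.5441   0.2257]
 [228.     188.       0.6265   0.2257]
 [262.     178.       0.6501   0.1408]]
 rect ((242.5, 204.5), (63.0, 41.0), 90.0) [0.5845 0.1897]
burn 0.0
[[290.     200.       0.5945   0.0721]]
 rect ((290.0, 200.0), (0.0, 0.0), 0.0) [0.5945 0.0721]
rotor 61.5
[[309.     273.       0.4123   0.0272]
 [317.     278.       0.3998   0.0077]
 [318.     268.       0.4241   0.0048]]
 rect ((315.5000305175781, 273.0000305175781), (9.192388534545898, 10.60660171508789), 45.0) [0.412  0.0112]
```

View pics/crop0.png

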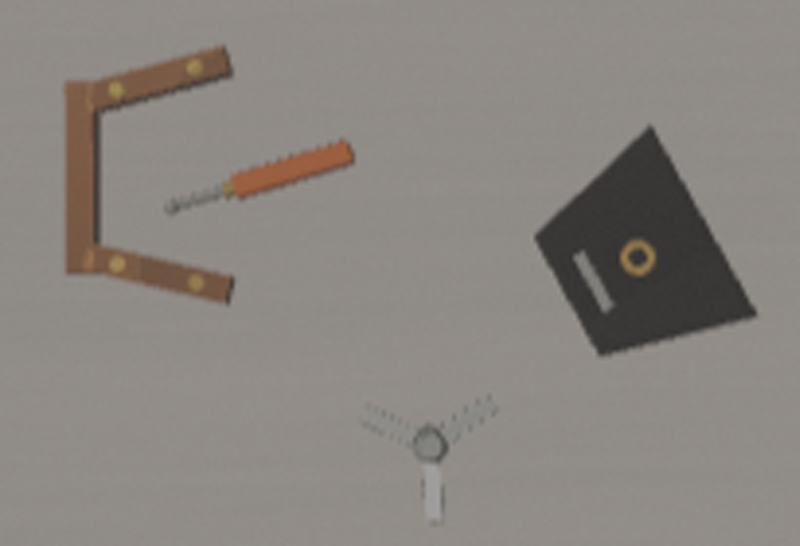

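The crop confirms it: burnisher handle end at about (295,199), tip at (248,213). The base nose faces lower left, about 28° off the cradle axis, and the cradle axis runs along world +y. I'll measure the burnisher next.

Run:
```python
from h import *
np.set_printoptions(precision=4,suppress=True)
im=cv2.cvtColor(cv2.imread("pics/top0.png"),cv2.COLOR_BGR2RGB); cam=ctrl.camera_model("top")
c=blob(im,(3,110,110),(22,255,255),(258,190,300,218),True,3)[0]
r=cv2.minAreaRect(c);b=cv2.boxPoints(r); w=ray(cam,b,.012)[:,:2]; print(r,w)
print("centre",ray(cam,r[0],.012)[0], "tip",ray(cam,(248,213),.007)[0])
e=sorted([(w[i]+w[(i+1)%4])/2 for i in range(4)],key=lambda p:p[1]); d=e[-1]-e[0];print("heading",np.degrees(np.arctan2(d[1],d[0])),np.linalg.norm(d))
```

```text
((278.5540771484375, 203.17567443847656), (5.367067813873291, 32.570011138916016), 72.89727020263672) [[0.582  0.1417]
 [0.6047 0.0635]
 [0.5917 0.0597]
 [0.5691 0.1379]]
centre [0.5869 0.1008 0.012 ] tip [0.5639 0.1781 0.007 ]
heading 106.17479641695424 0.08144647922515326
```

Emit:
step_arm(rows=[[0.5,[15.2,35.5,0],[0,0,0.071]],[0.5,[30.4,71,0],[0,0,0.142]],[0.5,[45.6,106.5,0],[0,0,0.213]],[0.5,[60.8,142,0],[0,0,0.284]],[0.5,[76,177.5,0],[0,0,0.356]]])

```text
clock: 0.52
tool_pos: [0.3597, -0.4332, 0.2261]
orientation: [180.0, -0.0, -134.6]
force: [1.5, -0.4, -0.2]
opening: 0.0597
gripper_force: 0.0
```

Emit:
step_arm(rows=[[0.5,[15.2,35.5,0],[0,0,0.071]],[0.5,[30.4,71,0],[0,0,0.142]],[0.5,[45.6,106.5,0],[0,0,0.213]],[0.5,[60.8,142,0],[0,0,0.284]],[0.5,[76,177.5,0],[0,0,0.356]]])

```text
clock: 0.93
tool_pos: [0.4358, -0.2556, 0.2265]
orientation: [180.0, 0.0, -114.2]
force: [1.2, -0.4, -0.3]
opening: 0.0442
gripper_force: 0.0
```

Emit:
step_arm(rows=[[0.5,[15.2,35.5,0],[0,0,0.071]],[0.5,[30.4,71,0],[0,0,0.142]],[0.5,[45.6,106.5,0],[0,0,0.213]],[0.5,[60.8,142,0],[0,0,0.284]],[0.5,[76,177.5,0],[0,0,0.356]]])

```text
clock: 1.35
tool_pos: [0.5118, -0.078, 0.2266]
orientation: [180.0, 0.0, -93.7]
force: [1.5, -1.2, -0.3]
opening: 0.0438
gripper_force: 0.0
```

Emit:
step_arm(rows=[[0.5,[15.2,35.5,0],[0,0,0.071]],[0.5,[30.4,71,0],[0,0,0.142]],[0.5,[45.6,106.5,0],[0,0,0.213]],[0.5,[60.8,142,0],[0,0,0.284]],[0.5,[76,177.5,0],[0,0,0.356]]])

```text
clock: 1.77
tool_pos: [0.5879, 0.0995, 0.2263]
orientation: [180.0, 0.0, -73.3]
force: [1.3, -0.9, 0.9]
opening: 0.0434
gripper_force: 0.0
```

Emit:
step_arm(rows=[[0.5,[0,-1,-35],[0,0,0]],[0.5,[0,-1,-70],[0,0,0]],[0.5,[0,-1,-105],[0,0,0]],[0.5,[0,-1,-140],[0,0,0]],[0.5,[0,-1,-170],[0,0,0]]])

```text
clock: 2.18
tool_pos: [0.5866, 0.0963, 0.0541]
orientation: [179.9, -0.0, -73.6]
force: [0.7, -0.3, -0.3]
opening: 0.0438
gripper_force: 0.0
```

Emit:
step_arm(rows=[[0.5,[0,0,-15],[0,0,0]],[0.5,[0,0,-30],[0,0,0]],[0.5,[0,0,-42],[0,0,0]],[0.5,[0,0,-50],[0,0,0]],[0.5,[0,0,-53],[0,0,0]]])

```text
clock: 2.6
tool_pos: [0.5868, 0.0961, 0.002]
orientation: [179.9, -0.0, -73.6]
force: [0.4, 0.6, -0.3]
opening: 0.0437
gripper_force: 0.0
```

Emit:
step_arm(rows=[[1,[0,0,0],[0,0,0]],[1,[0,0,0],[0,0,0]],[1,[0,0,0],[0,0,0]],[1,[0,0,0],[0,0,0]],[1,[0,0,0],[0,0,0]]])

```text
clock: 3.02
tool_pos: [0.5881, 0.0967, 0.0043]
orientation: [-179.9, 0.0, -73.6]
force: [0.4, 0.5, 1.0]
opening: 0.0161
gripper_force: 0.6
```

Emit:
step_arm(rows=[[1,[0,0,0],[0,0,0]],[1,[0,0,10],[0,0,0]],[1,[0,0,30],[0,0,0]],[1,[0,0,55],[0,0,0]],[1,[0,0,80],[0,0,0]]])

```text
clock: 3.43
tool_pos: [0.5872, 0.0963, 0.0847]
orientation: [179.9, -0.0, -73.6]
force: [0.9, 1.6, -0.9]
opening: 0.0155
gripper_force: 30.0
```

Run:
```python
from h import *
import cv2
o=ctrl.get_obs(); print(o["opening"],o["gripper_force"],o["tool_pos"],o["orientation"],o["force"])
im=ctrl.snapshot("top"); cv2.imwrite("pics/top1.png",im[:,:,::-1])
w=ctrl.snapshot("wrist"); s=ctrl.snapshot("scene")
cv2.imwrite("pics/g1.png",cv2.resize(np.hstack([w[:,:,::-1],s[:,:,::-1]]),(800,250)))
```

```text
0.01550531226420407 29.99778985977173 [0.58719928 0.09627316 0.08471747] [ 1.79931951e+02 -1.35954496e-02 -7.35558662e+01] [ 0.89445966  1.58813429 -0.88660597]
```

View pics/g1.png

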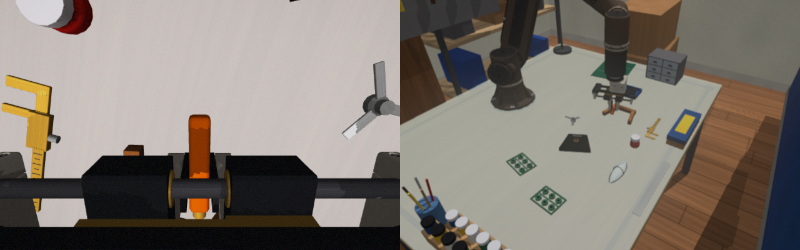

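The burnisher is gripped straight, with the handle end at wrist pixel (320,184) in the full picture. I'll locate that end relative to the TCP.

Run:
```python
from h import *
cam=ctrl.camera_model("wrist"); p=ray(cam,(320,184),.0885)[0]; t=ctrl.get_obs()["tool_pos"]; print(p,p-t,np.linalg.norm((p-t)[:2]))
a=np.radians(-2.5+180-180+5) # tray yaw ~2.5
```

```text
[0.59902581 0.05847127 0.0885    ] [ 0.00988384 -0.03870083  0.00192179] 0.039943015450077515
```

Emit:
step_arm(rows=[[1,[-8,20.4,0],[0,0,-0.121]],[1,[-16,40.8,0],[0,0,-0.242]],[1,[-24,61.2,0],[0,0,-0.363]],[1,[-32,81.6,0],[0,0,-0.484]],[1,[-40,102,0],[0,0,-0.605]]])

```text
clock: 4.0
tool_pos: [0.5467, 0.199, 0.083]
orientation: [180.0, -0.1, -108.6]
force: [1.2, -0.4, -1.1]
opening: 0.0154
gripper_force: 30.0
```

Emit:
step_arm(rows=[[1,[-8,20.4,0],[0,0,-0.121]],[1,[-16,40.8,0],[0,0,-0.242]],[1,[-24,61.2,0],[0,0,-0.363]],[1,[-32,81.6,0],[0,0,-0.484]],[1,[-40,102,0],[0,0,-0.605]]])

```text
clock: 4.42
tool_pos: [0.5067, 0.301, 0.083]
orientation: [-180.0, -0.1, -143.2]
force: [0.1, -0.1, -0.3]
opening: 0.0154
gripper_force: 30.0
```

Emit:
step_arm(rows=[[1,[-8,20.4,0],[0,0,-0.121]],[1,[-16,40.8,0],[0,0,-0.242]],[1,[-24,61.2,0],[0,0,-0.363]],[1,[-32,81.6,0],[0,0,-0.484]],[1,[-40,102,0],[0,0,-0.605]]])

```text
clock: 4.83
tool_pos: [0.4667, 0.403, 0.0829]
orientation: [-179.9, -0.1, -177.9]
force: [0.7, 0.9, -0.7]
opening: 0.0158
gripper_force: 30.0
```

Emit:
step_arm(rows=[[1,[0,0,-20],[0,0,0]],[1,[0,0,-40],[0,0,0]],[1,[0,0,-55],[0,0,0]],[1,[0,0,-67],[0,0,0]],[1,[0,0,-73],[0,0,0]]])

```text
clock: 5.25
tool_pos: [0.4669, 0.4014, 0.0088]
orientation: [-179.8, -0.1, -177.5]
force: [-11.4, -8.5, 41.1]
opening: 0.0157
gripper_force: 30.0
```

Run:
```python
from h import *
o=ctrl.get_obs(); print(o["opening"],o["gripper_force"],o["tool_pos"],o["orientation"],o["force"])
w=ctrl.snapshot("wrist"); s=ctrl.snapshot("top")
cv2.imwrite("pics/g2.png",np.vstack([w[:,:,::-1][::2,::2],cv2.resize(s[180:310,100:308,::-1],(320,200))]))
```

```text
0.015695808189427327 30.022408068180084 [0.46687572 0.40135713 0.00876909] [-1.79842410e+02 -1.12423578e-01 -1.77549390e+02] [-11.39392572  -8.54371797  41.10010521]
```

View pics/g2.png

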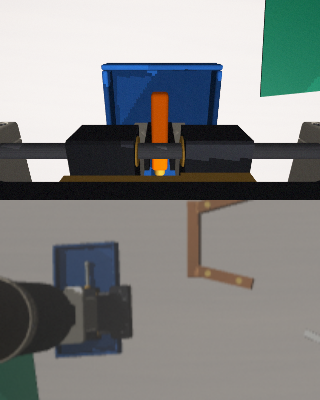

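The burnisher lies inside the tray between its walls, but it is pressed on the floor. I'll ease up, release and lift.

Emit:
step_arm(rows=[[1,[0,0,1.5],[0,0,0]],[0.62,[0,0,1.5],[0,0,0]],[0.62,[0,0,1.5],[0,0,0]],[0.62,[0,0,1.5],[0,0,0]],[0.62,[0,0,1.5],[0,0,0]]])

```text
clock: 5.77
tool_pos: [0.4678, 0.4027, 0.0124]
orientation: [180.0, 0.0, -177.6]
force: [0.4, 0.6, -0.3]
opening: 0.0322
gripper_force: 0.0
```

Emit:
step_arm(rows=[[0.62,[0,0,0],[0,0,0]],[0.62,[0,0,15],[0,0,0]],[0.62,[0,0,40],[0,0,0]],[0.62,[0,0,70],[0,0,0]],[0.62,[0,0,100],[0,0,0]]])

```text
clock: 6.18
tool_pos: [0.4674, 0.402, 0.1127]
orientation: [-179.9, -0.0, -177.5]
force: [0.3, 0.4, 0.5]
opening: 0.0332
gripper_force: 0.0
```

Emit:
step_arm(rows=[[0.32,[0,-40,0],[0,0,0]],[0.32,[0,-80,0],[0,0,0]],[0.32,[0,-120,0],[0,0,0]],[0.32,[0,-160,0],[0,0,0]],[0.32,[0,-200,0],[0,0,0]]])

```text
clock: 6.6
tool_pos: [0.4673, 0.2008, 0.1123]
orientation: [180.0, 0.0, -177.5]
force: [0.8, 0.4, 0.0]
opening: 0.0576
gripper_force: 0.0
```

Run:
```python
from h import *
o=ctrl.get_obs(); print(o["opening"],o["tool_pos"],o["orientation"])
im=ctrl.snapshot("top"); cv2.imwrite("pics/top2.png",im[:,:,::-1]); cam=ctrl.camera_model("top")
cv2.imwrite("pics/g3.png",cv2.resize(im[180:310,100:420,::-1],None,fx=2.5,fy=2.5))
for n,lo,hi,roi,z in [("base",(0,0,0),(180,255,75),(335,185,405,258),.02),("burn",(3,110,110),(22,255,255),(130,200,185,290),.015)]:
    c=blob(im,lo,hi,roi,True,3)[0]; p=poly(c); print(n,np.c_[p,ray(cam,p,z)[:,:2]].round(4).tolist(),ray(cam,cv2.minAreaRect(c)[0],z)[0])
```

```text
0.05758341811548602 [0.46725101 0.20084163 0.11231769] [ 1.79978175e+02  2.48462940e-02 -1.77515626e+02]
base [[371.0, 193.0, 0.6075, -0.1311], [343.0, 220.0, 0.5413, -0.0594], [359.0, 250.0, 0.4664, -0.0972], [398.0, 240.0, 0.4892, -0.1946]] [ 0.52514089 -0.12000885  0.02      ]Traceback (most recent call last):
  File "<stdin>", line 6, in <module>
IndexError: list index out of range
```

View pics/g3.png

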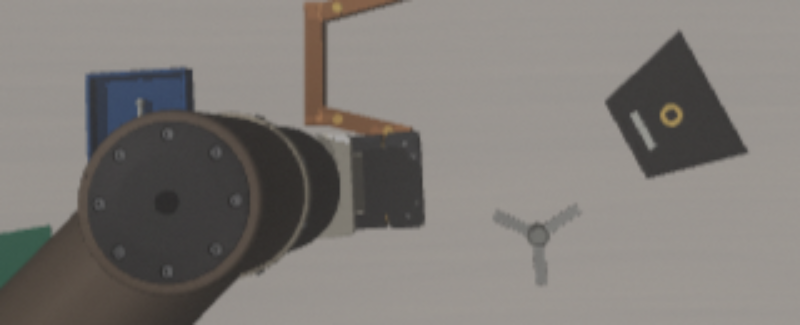

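The tip is visible inside the tray and the base is unmoved. I'll go to a standoff beside the base's lower side, with the rotor passing well below.

Emit:
step_arm(rows=[[0.32,[-3,-35,0],[0,0,0.019]],[0.32,[-6,-70,0],[0,0,0.038]],[0.32,[-9,-105,0],[0,0,0.057]],[0.32,[-12,-140,0],[0,0,0.076]],[0.32,[-15,-175,0],[0,0,0.094]]])

```text
clock: 7.07
tool_pos: [0.4523, 0.0261, 0.1124]
orientation: [180.0, 0.0, -172.1]
force: [1.4, 0.3, -0.2]
opening: 0.0595
gripper_force: 0.0
```

Emit:
step_arm(rows=[[0.32,[-3,-35.7,0],[0,0,0.019]],[0.32,[-6,-71.4,0],[0,0,0.038]],[0.32,[-9,-107.1,0],[0,0,0.057]],[0.32,[-12,-142.8,0],[0,0,0.076]],[0.32,[-16,-178.5,0],[0,0,0.094]]])

```text
clock: 7.48
tool_pos: [0.4365, -0.1526, 0.1125]
orientation: [-180.0, 0.1, -166.7]
force: [0.6, 0.4, -0.4]
opening: 0.0596
gripper_force: 0.0
```

Emit:
step_arm(rows=[[0.32,[0,0,-25],[0,0,0]],[0.32,[0,0,-50],[0,0,0]],[0.32,[0,0,-75],[0,0,0]],[0.32,[0,0,-95],[0,0,0]],[0.32,[0,0,-104.5],[0,0,0]]])

```text
clock: 7.9
tool_pos: [0.4353, -0.1512, 0.0054]
orientation: [180.0, -0.2, -166.8]
force: [-1.0, -0.1, 1.5]
opening: 0.0594
gripper_force: 0.0
```

Run:
```python
from h import *
o=ctrl.get_obs(); print(o["opening"],o["tool_pos"],o["orientation"],o["force"])
im=ctrl.snapshot("top"); w=ctrl.snapshot("wrist"); cam=ctrl.camera_model("top")
cv2.imwrite("pics/g4.png",np.hstack([cv2.resize(im[160:310,240:420,::-1],(480,400)),w[::2,::2,::-1].repeat(2,0)]))
c=blob(im,(3,110,110),(22,255,255),(130,200,185,290),True,3)[0]; r=cv2.minAreaRect(c); print(r,ray(cam,r[0],.015)[0])
```

```text
0.05944329523773137 [ 0.43526926 -0.15123315  0.00544088] [ 1.79963893e+02 -1.52667626e-01 -1.66834592e+02] [-1.01586597 -0.08235948  1.54315469]
((156.0701141357422, 252.54226684570312), (33.05677795410156, 5.630549907684326), 87.39744567871094) [0.46973969 0.40388682 0.015     ]
```

View pics/g4.png

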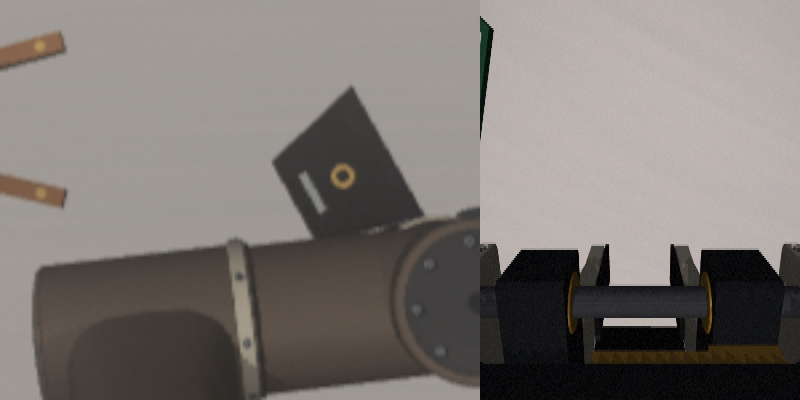

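The base is clear of the fingers and the burnisher lies aligned in the tray at (0.470,0.404). Next is a side push with rotation.

Emit:
step_arm(rows=[[0.32,[8,2,2],[0,0,0]],[0.32,[16,4,2],[0,0,0]],[0.32,[22,5,2],[0,0,0]],[0.32,[26,6,2],[0,0,0]],[0.32,[29,7,2],[0,0,0]]])

```text
clock: 8.42
tool_pos: [0.4663, -0.1438, 0.0101]
orientation: [-180.0, 0.0, -166.8]
force: [-2.6, -0.4, 2.3]
opening: 0.0594
gripper_force: 1.1
```

Emit:
step_arm(rows=[[0.32,[3.3,2.6,0],[0,0,-0.033]],[0.32,[6.6,5.3,0],[0,0,-0.065]],[0.32,[9.9,7.9,0],[0,0,-0.098]],[0.32,[13.2,10.6,0],[0,0,-0.13]],[0.32,[16.5,13.2,0],[0,0,-0.163]]])

```text
clock: 8.83
tool_pos: [0.4818, -0.1306, 0.0097]
orientation: [180.0, -0.0, -176.2]
force: [-1.6, -0.7, 1.4]
opening: 0.0596
gripper_force: 1.1
```

Emit:
step_arm(rows=[[0.32,[3.7,2.1,0],[0,0,-0.033]],[0.32,[7.4,4.1,0],[0,0,-0.065]],[0.32,[11,6.2,0],[0,0,-0.098]],[0.32,[14.7,8.2,0],[0,0,-0.13]],[0.32,[18.4,10.3,0],[0,0,-0.163]]])

```text
clock: 9.25
tool_pos: [0.5003, -0.1203, 0.0097]
orientation: [-180.0, -0.0, 174.5]
force: [-2.3, 0.3, 1.2]
opening: 0.0591
gripper_force: 1.1
```

Emit:
step_arm(rows=[[0.32,[4,1.4,0],[0,0,-0.033]],[0.32,[8,2.9,0],[0,0,-0.065]],[0.32,[12,4.3,0],[0,0,-0.098]],[0.32,[15.9,5.8,0],[0,0,-0.13]],[0.32,[19.9,7.2,0],[0,0,-0.163]]])

```text
clock: 9.67
tool_pos: [0.5202, -0.1131, 0.0097]
orientation: [-180.0, -0.0, 165.1]
force: [-1.9, 0.1, 1.8]
opening: 0.0598
gripper_force: 1.1
```

Emit:
step_arm(rows=[[0.32,[-10,0,0],[0,0,0]],[0.32,[-30,0,0],[0,0,0]],[0.32,[-50,0,0],[0,0,0]],[0.32,[-70,0,40],[0,0,0]],[0.32,[-70,0,80],[0,0,0]]])

```text
clock: 10.08
tool_pos: [0.4437, -0.1137, 0.0863]
orientation: [-179.8, -0.5, 165.2]
force: [1.6, -0.3, -0.7]
opening: 0.0595
gripper_force: 0.0
```

```bash
cat > b.py <<'E'
from h import *
def base(name):
    o=ctrl.get_obs(); print(o["clock"],o["opening"],o["tool_pos"].round(4),o["orientation"].round(1),o["force"].round(1))
    im=ctrl.snapshot("top"); cam=ctrl.camera_model("top"); cv2.imwrite(f"pics/{name}.png",cv2.resize(im[150:310,200:420,::-1],None,fx=3,fy=3))
    c=blob(im,(0,0,0),(180,255,75),(250,160,410,260),True,3)[0]; p=poly(c); print(np.c_[p,ray(cam,p,.02)[:,:2]].round(4).tolist())
E
python3 -c "from b import *;base('p1')"
```

```text
10.0833 0.05947218481520188 [ 0.4437 -0.1137  0.0863] [-179.8   -0.5  165.2] [ 1.6 -0.3 -0.7]
[[385.0, 175.0, 0.6523, -0.1676], [348.0, 185.0, 0.6287, -0.074], [348.0, 219.0, 0.5435, -0.0719], [387.0, 228.0, 0.5194, -0.1683]]
```

View pics/p1.png

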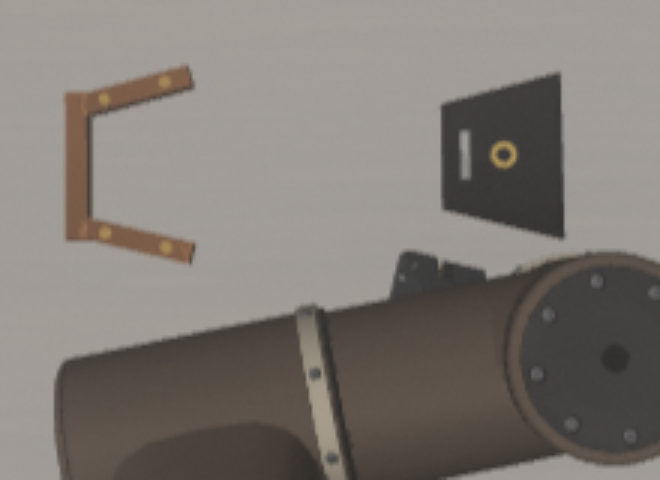

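The base now points straight along the cradle axis (origin x≈0.586 against 0.5845). I'll turn the gripper and come down behind the tail.

Emit:
step_arm(rows=[[0.08,[0,-15,0],[0,0,0.122]],[0.08,[9,-31,0],[0,0,0.244]],[0.08,[18,-46,0],[0,0,0.366]],[0.08,[27,-62,0],[0,0,0.488]],[0.08,[36,-77,0],[0,0,0.61]]])

```text
clock: 10.55
tool_pos: [0.4866, -0.1909, 0.0889]
orientation: [-180.0, 0.1, -159.4]
force: [-0.7, 0.0, 0.2]
opening: 0.0799
gripper_force: 0.0
```

Emit:
step_arm(rows=[[0.08,[10,-3,0],[0,0,0.122]],[0.08,[20,-6,0],[0,0,0.244]],[0.08,[30,-9,0],[0,0,0.366]],[0.08,[40,-12,0],[0,0,0.488]],[0.08,[50,-15,0],[0,0,0.61]]])

```text
clock: 10.97
tool_pos: [0.5365, -0.2054, 0.0886]
orientation: [-180.0, 0.0, -124.5]
force: [-0.6, 0.7, 0.0]
opening: 0.0809
gripper_force: 0.0
```

Emit:
step_arm(rows=[[0.08,[10,0,0],[0,0,0.122]],[0.08,[20,0,0],[0,0,0.244]],[0.08,[30,0,0],[0,0,0.366]],[0.08,[40,0,0],[0,0,0.488]],[0.08,[49,0,0],[0,0,0.609]]])

```text
clock: 11.38
tool_pos: [0.5857, -0.2051, 0.0886]
orientation: [-180.0, 0.0, -89.6]
force: [-0.5, -0.1, 0.3]
opening: 0.0804
gripper_force: 0.0
```

Emit:
step_arm(rows=[[0.08,[0,0,-20],[0,0,0]],[0.08,[0,0,-40],[0,0,0]],[0.08,[0,0,-60],[0,0,0]],[0.08,[0,0,-72],[0,0,0]],[0.08,[0,0,-80],[0,0,0]]])

```text
clock: 11.8
tool_pos: [0.5844, -0.2051, 0.007]
orientation: [179.9, 0.0, -90.0]
force: [-0.0, -0.2, -0.9]
opening: 0.0805
gripper_force: 0.0
```

Emit:
step_arm(rows=[[0.08,[0,5,0],[0,0,0]],[0.08,[0,10,0],[0,0,0]],[0.08,[0,14,0],[0,0,0]],[0.08,[0,18,0],[0,0,0]],[0.08,[0,20,0],[0,0,0]]])

```text
clock: 12.22
tool_pos: [0.5862, -0.1845, 0.0096]
orientation: [-179.9, -0.0, -90.0]
force: [1.6, -1.1, -0.3]
opening: 0.0806
gripper_force: 0.5
```

```bash
python3 -c "from b import *;base('p2')"
```

```text
12.2167 0.08055576192294753 [ 0.5862 -0.1845  0.0096] [-179.9   -0.   -90. ] [ 1.6 -1.1 -0.3]
[[409.0, 202.0, 0.5832, -0.2254], [357.0, 202.0, 0.5855, -0.0954], [354.0, 160.0, 0.6918, -0.0907], [352.0, 210.0, 0.5658, -0.0824], [347.0, 209.0, 0.5685, -0.0701], [347.0, 194.0, 0.6061, -0.071], [340.0, 182.0, 0.6366, -0.0542], [319.0, 178.0, 0.6476, -0.0018], [318.0, 186.0, 0.6275, 0.0011], [313.0, 185.0, 0.6302, 0.0136], [314.0, 189.0, 0.6201, 0.0112], [310.0, 188.0, 0.6228, 0.0212], [307.0, 194.0, 0.6079, 0.0289], [308.0, 212.0, 0.5628, 0.0272], [302.0, 228.0, 0.5233, 0.0427], [308.0, 227.0, 0.5255, 0.0278], [303.0, 237.0, 0.5011, 0.0405], [311.0, 246.0, 0.4785, 0.0211], [310.0, 258.0, 0.4492, 0.0241], [357.0, 259.0, 0.4445, -0.0917], [353.0, 220.0, 0.5408, -0.0843], [379.0, 226.0, 0.5247, -0.1485], [385.0, 239.0, 0.4923, -0.1624], [409.0, 238.0, 0.4936, -0.2221]]
```

Emit:
step_arm(rows=[[0.08,[0,4,0],[0,0,0]],[0.08,[0,10,0],[0,0,0]],[0.08,[0,17,0],[0,0,0]],[0.08,[0,25,0],[0,0,0]],[0.08,[0,33,0],[0,0,0]]])

```text
clock: 12.68
tool_pos: [0.5855, -0.1516, 0.0086]
orientation: [-180.0, -0.0, -90.0]
force: [0.7, -1.6, 1.9]
opening: 0.0803
gripper_force: 1.2
```

Emit:
step_arm(rows=[[0.08,[0,8,0],[0,0,0]],[0.08,[0,16,0],[0,0,0]],[0.08,[0,24,0],[0,0,0]],[0.08,[0,32,0],[0,0,0]],[0.08,[-1,40,0],[0,0,0]]])

```text
clock: 13.1
tool_pos: [0.5846, -0.1113, 0.0084]
orientation: [-180.0, -0.0, -90.0]
force: [-1.0, -3.1, 1.0]
opening: 0.0808
gripper_force: 1.1
```

Emit:
step_arm(rows=[[0.08,[0,8,0],[0,0,0]],[0.08,[0,16,0],[0,0,0]],[0.08,[0,24,0],[0,0,0]],[0.08,[0,32,0],[0,0,0]],[0.08,[0,40,0],[0,0,0]]])

```text
clock: 13.52
tool_pos: [0.5844, -0.0715, 0.0084]
orientation: [180.0, -0.0, -90.0]
force: [0.1, -2.0, 1.7]
opening: 0.0806
gripper_force: 1.0
```

Emit:
step_arm(rows=[[0.08,[0,8,0],[0,0,0]],[0.08,[0,16,0],[0,0,0]],[0.08,[0,24,0],[0,0,0]],[0.08,[0,32,0],[0,0,0]],[0.08,[0,40,0],[0,0,0]]])

```text
clock: 13.93
tool_pos: [0.5844, -0.0315, 0.0084]
orientation: [180.0, -0.0, -90.0]
force: [-0.5, -1.4, 1.5]
opening: 0.0804
gripper_force: 0.9
```

Emit:
step_arm(rows=[[0.08,[0,8,0],[0,0,0]],[0.08,[0,15,0],[0,0,0]],[0.08,[0,21,0],[0,0,0]],[0.08,[0,25,0],[0,0,0]],[0.08,[0,27,0],[0,0,0]]])

```text
clock: 14.35
tool_pos: [0.5845, -0.0046, 0.0084]
orientation: [180.0, 0.0, -90.0]
force: [-0.1, -1.6, 1.0]
opening: 0.0808
gripper_force: 0.8
```

Run:
```python
from h import *
o=ctrl.get_obs(); print(o["clock"],o["tool_pos"].round(4),o["orientation"].round(1),o["force"].round(1),o["joint_pos"].round(0))
t=ctrl.snapshot("top");s=ctrl.snapshot("scene")
cv2.imwrite("pics/p3.png",np.hstack([cv2.resize(t[150:300,200:350,::-1],(400,400)),cv2.resize(s[130:280,240:390,::-1],(400,400))]))
```

```text
14.35 [ 0.5845 -0.0046  0.0084] [180.   0. -90.] [-0.1 -1.6  1. ] [ 19.  25. -25.  -0. -40. -19.]
```

View pics/p3.png

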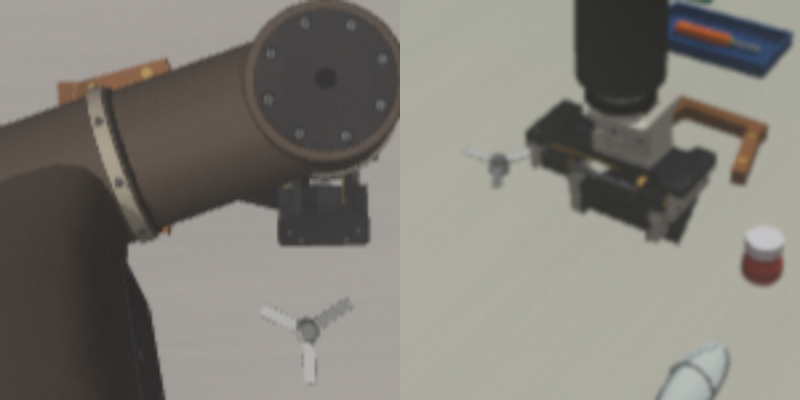

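The gripper is behind the base and centred; the rotor and jar are untouched and the burnisher is in the tray. I'll carry on pushing.

Emit:
step_arm(rows=[[0.08,[0,4,0],[0,0,0]],[0.08,[0,11,0],[0,0,0]],[0.08,[0,18,0],[0,0,0]],[0.08,[0,26,0],[0,0,0]],[0.08,[0,34,0],[0,0,0]]])

```text
clock: 14.87
tool_pos: [0.5844, 0.0295, 0.0084]
orientation: [180.0, -0.0, -90.0]
force: [-0.2, -1.2, -0.1]
opening: 0.0808
gripper_force: 0.6
```

Emit:
step_arm(rows=[[0.08,[0,8,0],[0,0,0]],[0.08,[0,16,0],[0,0,0]],[0.08,[0,24,0],[0,0,0]],[0.08,[0,32,0],[0,0,0]],[0.08,[0,40,0],[0,0,0]]])

```text
clock: 15.28
tool_pos: [0.5845, 0.0696, 0.0084]
orientation: [180.0, -0.0, -90.0]
force: [-0.4, -0.0, -0.5]
opening: 0.0808
gripper_force: 0.5
```

Emit:
step_arm(rows=[[0.08,[0,6,0],[0,0,0]],[0.08,[0,11,0],[0,0,0]],[0.08,[0,15,0],[0,0,0]],[0.08,[0,18,0],[0,0,0]],[0.08,[0,20,0],[0,0,0]]])

```text
clock: 15.7
tool_pos: [0.5845, 0.089, 0.0085]
orientation: [180.0, -0.0, -90.0]
force: [-0.1, -0.6, -0.2]
opening: 0.0805
gripper_force: 0.6
```

Emit:
step_arm(rows=[[0.08,[0,2,0],[0,0,0]],[0.08,[0,4,0],[0,0,0]],[0.08,[0,6,0],[0,0,0]],[0.08,[0,8,0],[0,0,0]],[0.08,[0,10,0],[0,0,0]]])

```text
clock: 16.12
tool_pos: [0.5845, 0.0988, 0.0085]
orientation: [180.0, -0.0, -90.0]
force: [-0.5, -0.8, -0.3]
opening: 0.081
gripper_force: 0.6
```

Emit:
step_arm(rows=[[0.08,[0,1,0],[0,0,0]],[0.08,[0,2,0],[0,0,0]],[0.08,[0,3,0],[0,0,0]],[0.08,[0,4,0],[0,0,0]],[0.08,[0,5,0],[0,0,0]]])

```text
clock: 16.53
tool_pos: [0.5845, 0.1038, 0.0085]
orientation: [180.0, -0.0, -90.0]
force: [0.3, -1.0, -0.6]
opening: 0.0803
gripper_force: 0.6
```

Emit:
step_arm(rows=[[0.08,[0,0.5,0],[0,0,0]],[0.08,[0,1,0],[0,0,0]],[0.08,[0,1.5,0],[0,0,0]],[0.08,[0,2,0],[0,0,0]],[0.08,[0,2.5,0],[0,0,0]]])

```text
clock: 16.95
tool_pos: [0.5845, 0.1062, 0.0085]
orientation: [180.0, -0.0, -90.0]
force: [-1.2, -1.3, 0.3]
opening: 0.0806
gripper_force: 1.0
```

Emit:
step_arm(rows=[[0.08,[0,0.5,0],[0,0,0]],[0.08,[0,1,0],[0,0,0]],[0.08,[0,1.5,0],[0,0,0]],[0.08,[0,2,0],[0,0,0]],[0.08,[0,2,0],[0,0,0]]])

```text
clock: 17.37
tool_pos: [0.5843, 0.107, 0.0085]
orientation: [180.0, -0.1, -90.0]
force: [1.3, -7.7, 0.5]
opening: 0.0804
gripper_force: 4.1
```

Emit:
step_arm(rows=[[0.08,[0,0.5,0],[0,0,0]],[0.08,[0,1,0],[0,0,0]],[0.08,[0,1,0],[0,0,0]],[0.08,[0,1,0],[0,0,0]],[0.08,[0,1,0],[0,0,0]]])

```text
clock: 17.78
tool_pos: [0.5843, 0.1071, 0.0085]
orientation: [179.9, -0.1, -90.0]
force: [2.9, -12.2, 0.4]
opening: 0.0805
gripper_force: 6.3
```

It has stopped with the force rising, so it is seated. One firmer nudge, then back off and check.

Emit:
step_arm(rows=[[0.08,[0,0.7,0],[0,0,0]],[0.08,[0,1.4,0],[0,0,0]],[0.08,[0,2,0],[0,0,0]],[0.08,[0,2,0],[0,0,0]],[0.08,[0,2,0],[0,0,0]]])

```text
clock: 18.2
tool_pos: [0.5842, 0.1072, 0.0084]
orientation: [179.9, -0.3, -90.0]
force: [5.6, -23.1, 0.3]
opening: 0.0807
gripper_force: 11.1
```

Emit:
step_arm(rows=[[0.08,[0,-3,0],[0,0,0]],[0.08,[0,-10,0],[0,0,0]],[0.08,[0,-25,0],[0,0,0]],[0.08,[0,-50,10],[0,0,0]],[0.08,[0,-75,45],[0,0,0]]])

```text
clock: 18.62
tool_pos: [0.5812, 0.0354, 0.0483]
orientation: [179.5, -0.1, -90.0]
force: [0.9, 0.2, 0.0]
opening: 0.081
gripper_force: 0.0
```

Emit:
step_arm(rows=[[0.08,[0,-30,30],[0,0,0]],[0.08,[0,-60,60],[0,0,0]],[0.08,[0,-90,90],[0,0,0]],[0.08,[0,-120,90],[0,0,0]],[0.08,[0,-155,90],[0,0,0]]])

```text
clock: 19.03
tool_pos: [0.5859, -0.1193, 0.1455]
orientation: [-179.7, 0.1, -89.9]
force: [1.6, 0.1, -0.4]
opening: 0.0803
gripper_force: 0.0
```

Emit:
step_arm(rows=[[0.08,[0,-35,0],[0,0,0]],[0.08,[0,-70,0],[0,0,0]],[0.08,[0,-105,0],[0,0,0]],[0.08,[0,-140,0],[0,0,0]],[0.08,[0,-170,0],[0,0,0]]])

```text
clock: 19.45
tool_pos: [0.584, -0.2905, 0.1425]
orientation: [-180.0, 0.0, -90.0]
force: [-0.4, -0.4, -0.8]
opening: 0.0807
gripper_force: 0.0
```

Run:
```python
from h import *
o=ctrl.get_obs(); print(o["clock"],o["tool_pos"].round(4),o["force"].round(1))
im=ctrl.snapshot("top");cam=ctrl.camera_model("top")
c=blob(im,(0,0,0),(180,255,75),(225,170,300,240),True,0)[0]; p=poly(c); print(np.c_[p,ray(cam,p,.02)[:,:2]].round(4).tolist())
cv2.imwrite("pics/p4.png",cv2.resize(im[110:310,120:340,::-1],(660,600),interpolation=cv2.INTER_CUBIC))
```

```text
19.45 [ 0.584  -0.2905  0.1425] [-0.4 -0.4 -0.8]
[[270.0, 178.0, 0.6498, 0.1208], [231.0, 188.0, 0.6263, 0.2182], [233.0, 222.0, 0.5414, 0.2133], [271.0, 231.0, 0.5174, 0.1195]]
```

View pics/p4.png

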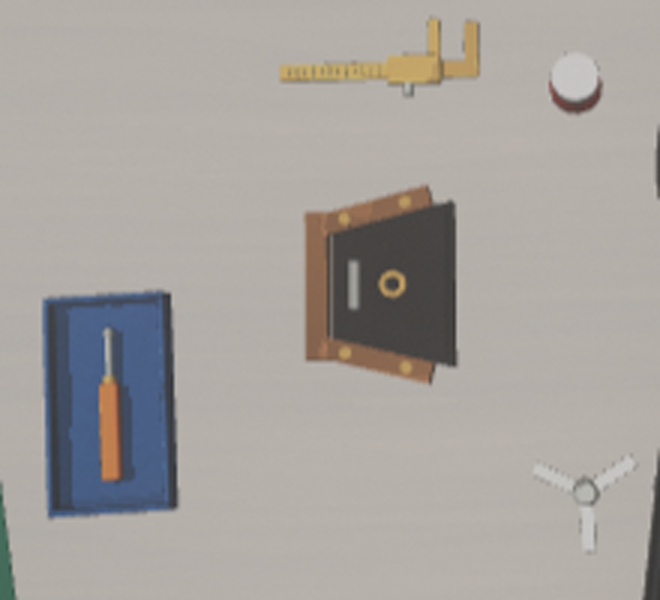

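The base is tight and centred in the cradle, with its tail at y≈0.12 (px 270) and an even gap at the cross wall. The burnisher lies inside the tray and everything else is in place.

```bash
python3 -c "from plant import ctrl;print(ctrl.close_job())"
```

```text
the job is handed in; nothing more can be done
None
```

The job is handed in with no verdict returned. In the last overhead picture the burnisher lies wholly in the tray, the base is seated centred and tight in the cradle, and the rotor, jar and caliper look unmoved; the canopy and sprue frames were outside that crop, and the arm worked well clear of them.

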